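# Tighten the clamp bar over a build plate

### The job

Clamp the printer's build plate down: turn the three lever bolts on the clamp bar clockwise until each lever is fully home against its stop pin. Tighten the middle bolt first, then the two end ones in whichever order you like, and do not shift the printed parts standing on the plate.

Things in the scene. Friction and masses are not known exactly. Their poses are not given: they have to be found in the camera images.
- jig: clamping jig fixed to the bench: plywood board 290 x 430 mm, steel build plate 235 x 360 mm (top 18 mm above bench), and along the edge nearest the robot an aluminium clamp bar 36 mm wide, top 32 mm above bench. Origin on the bench under the middle bolt; x across the plate away from the bar, y along the bar to the robot's left, z up. Bolts on the bar at y = 160 (left), 0, -160 mm (right)
- bolt_left (a joint): turn of the left bolt in rad: 0 loose, growing clockwise seen from above, 2.618 at the end stop (lever on its stop pin). Stays where left; needs about 0.14 N m, some 3 N at the lever. At value q the lever points at the angle 1.047 - q from the jig's x axis towards its y axis; at the stop it lies along the bar towards -y
- bolt_mid (a joint): turn of the middle bolt in rad: 0 loose, growing clockwise seen from above, 2.618 at the end stop (lever on its stop pin). Stays where left; needs about 0.14 N m, some 3 N at the lever. At value q the lever points at the angle 1.047 - q from the jig's x axis towards its y axis; at the stop it lies along the bar towards -y
- bolt_right (a joint): turn of the right bolt in rad: 0 loose, growing clockwise seen from above, 2.618 at the end stop (lever on its stop pin). Stays where left; needs about 0.14 N m, some 3 N at the lever. At value q the lever points at the angle 1.047 - q from the jig's x axis towards its y axis; at the stop it lies along the bar towards -y
- hub_left (a point): the hub of the left bolt: steel, 24 mm diameter; point on its vertical turning axis, 64 mm above the bench, at the top of the hub. Fixed, does not turn. Its stop pin (steel, 8 mm diameter, top 54 mm above the bench) stands 32 mm from it towards the jig's -y and 10.5 mm towards -x
- hub_mid (a point): the hub of the middle bolt: steel, 24 mm diameter; point on its vertical turning axis, 64 mm above the bench, at the top of the hub. Fixed, does not turn. Its stop pin (steel, 8 mm diameter, top 54 mm above the bench) stands 32 mm from it towards the jig's -y and 10.5 mm towards -x
- hub_right (a point): the hub of the right bolt: steel, 24 mm diameter; point on its vertical turning axis, 64 mm above the bench, at the top of the hub. Fixed, does not turn. Its stop pin (steel, 8 mm diameter, top 54 mm above the bench) stands 32 mm from it towards the jig's -y and 10.5 mm towards -x
- handle_left (a point): top centre of the upright round black grip (14 mm diameter, standing 45 to 70 mm above the bench) at the end of the left bolt's lever, 58 mm from the bolt's axis. The level lever arm from hub to grip is 12 mm wide, underside 45 mm and top 59 mm above the bench. The point goes round with the lever
- handle_mid (a point): top centre of the upright round black grip (14 mm diameter, standing 45 to 70 mm above the bench) at the end of the middle bolt's lever, 58 mm from the bolt's axis. The level lever arm from hub to grip is 12 mm wide, underside 45 mm and top 59 mm above the bench. The point goes round with the lever
- handle_right (a point): top centre of the upright round black grip (14 mm diameter, standing 45 to 70 mm above the bench) at the end of the right bolt's lever, 58 mm from the bolt's axis. The level lever arm from hub to grip is 12 mm wide, underside 45 mm and top 59 mm above the bench. The point goes round with the lever
- print_pot: white printed plant pot, 48 mm at its widest, 45 mm tall. Loose, stands upright on the build plate; origin at the centre of its underside, z up. Leave it where it stands
- print_bracket: grey printed L bracket, foot 36 x 45 mm, 42 mm tall. Loose, stands upright on the build plate; origin at the centre of its underside, z up. Leave it where it stands
- print_gear: black printed gear, 54 mm in diameter, hub 26 mm tall. Loose, stands upright on the build plate; origin at the centre of its underside, z up. Leave it where it stands
Mind the look-alikes: they are no part of the job. What is shaped like the print_pot but blue or green is not meant.

How it is judged:
On the way, in this order (a step that is already met when the one before it is completed fails the run):
1. the middle bolt is home while neither end bolt is home yet (value of joint bolt_mid above 2.49 rad and value of joint each of bolt_left, bolt_right below 2.49 rad), for 0.1 s.
2. both end bolts are home, the middle one still home (value of joint each of bolt_mid, bolt_left, bolt_right above 2.49 rad), for 0.2 s.
At the end, for the whole second after the job is handed in: All three bolts stand within 0.128 rad (about 7 degrees) of their end stops (joint above 2.49 rad), and each of the three printed parts is upright (within 0.3 rad) and within 20 mm of where it stood at the start (all of step 2 and distance of each of print_pot, print_bracket, print_gear from where it was at the start of the episode below 0.02 m and angle between each of print_pot, print_bracket, print_gear's own z axis and vertical below 0.3 rad); the robot touches nothing.
It fails at once if a printed part is shifted more than 20 mm (distance of any of print_pot, print_bracket, print_gear from where it was at the start of the episode above 0.02 m).
It also fails if it takes over 64 s, if anything falls off the work surface, if the arm or the gripper's body presses on something with over 40 N, if the wrist force passes 120 N, or if a joint passes its speed limit or range.

### The arm

A 7-joint arm with a two-finger parallel gripper is mounted at the origin on the work surface. World frame = base frame: x ahead of the robot, y to its left, z up, the work surface at z = 0. Lengths are in m, angles in rad, forces in N, time in s.
With the tool pointing down it reaches from about 0.4 to 0.925 m from the base axis. Payload 5.6 kg.
Tool frame: the origin (TCP) lies on the front face of the gripper's body, between the roots of the fingers; the fingertips stand 73 mm ahead of it and the grasp point (between the pads) lies 54 mm ahead of it; x points along the fingers, y is the direction in which the jaws open and shut, and the axes are right-handed (so a half turn about x gives the same grasp; the last joint's range is limited). The gripper opens to 85 mm and grips with 20 to 120 N. Pads are 22 mm wide; open, the fingers measure 114 mm over their backs; the gripper's body (76 mm by 85 mm) begins 54 mm behind the grasp point. The pads swing forward as they close: fully open they stand 13 mm farther back than shut.
Start: joints at [-1.165, 0.468, -0.012, 1.603, 0.006, 1.071, -0.056], TCP at [0.282, 0.586, 0.304] pointing down, gripper open.
Joint ranges: [-2.53, 2.53], [-0.31, 2.02], [-1.57, 1.55], [0.28, 2.44], [-1.29, 4.43], [0.15, 1.84], [-2.92, 2.92]. Speed limits (rad/s): [2.57, 2.57, 3.14, 3.14, 3.14, 3.14, 3.14].

### API

Orientations are given as a unit quaternion [x, y, z, w].
In Python, from station import monitor, get_image, calibration, workorder gives the robot as it stands.
- The arm moves only by the shell command python3 -m creep 'ROWS'. ROWS is JSON, a list of rows, each an object with "delta_pos": the shift along the tool's x, y, z in m, a list of three; "yaw": the turn about the tool's x in degrees; "grip": the opening, from -1 (shut) to 1 (fully open). A call has 1 to 5 rows; each row shifts and turns the pose as measured when the row begins, along the tool's axes as they then stand; what a row does not reach is not made up. A row lasts 1/8 s, in which the tool goes at most 62.5 mm and 10.7 degrees, less where a joint would pass 70% of its speed; a pose out of reach is approached as far as the arm can. A call with a gripper value outside its range is refused whole. The fingers move at their own pace and stop on an object; the grip force is fixed at half the most. Time passes only in rows, so rows that do not move let the fingers close. It gives the time, the measured TCP pose, the force and the opening at its end, in the units of the state.
- monitor.sense(): the state, without advancing time (a new reading comes with each control period).
- get_image(name): name is "scene" or "top"; returns the picture (400x640x3 uint8, red, green, blue); there is no depth.
- calibration(name): a dict with "fx", "fy", "cx", "cy" (pixels), "world_to_cam" (4x4, takes a point from world to camera coordinates). Camera axes: x right, y down, z forward; pixel columns grow to the right and rows downward; lengths in m; the calibration is good to about 2 mm. A picture is of the moment at which its call begins. calibration takes no time and is no camera call.
- workorder.sign_off(): hands the job in, once; it reports no verdict.
The state is a dict: "time_s": time; "qpos": joint angles; "qd": joint speeds; "tau": joint torques, N m; "ee_pos": TCP position; "orientation": TCP orientation; "contact_force": force on the tool from outside, world axes, zero at the start; "moment": the same for the moment, N m; "opening": finger opening in m.
Only numpy, scipy, OpenCV 4.12 (cv2) and the standard library are available. Lean on these libraries where they do the work, as an engineer would, in place of code of your own. Each camera call takes 0.05 s, during which the arm holds its last target.

## Working session

There is one attempt and no reset: what is moved stays moved. The work goes in short steps, Python scripts to look and compute and a shell command to move; the robot and the scene stay as the last step left them, time stands still between calls to the robot, and variables do not carry over. Pictures are saved under pics/ and viewed, and the job is handed in when it is done.

```bash
mkdir -p pics; ls
python3 - <<'E'
from station import monitor, get_image, calibration, workorder
import cv2
s=monitor.sense(); print(s)
for n in("scene","top"):
    im=get_image(n); cv2.imwrite(f"pics/{n}0.png",im[:,:,::-1]); c=calibration(n); print(n,c)
E
```

```text
pics
{'time_s': 0.0, 'qpos': array([-1.16500142,  0.46840204, -0.01160247,  1.60367116,  0.00594212,
        1.07140688, -0.05628321]), 'qd': array([-1.55927145e-03,  9.24986597e-06, -2.17733269e-03,  8.24964704e-04,
       -3.76376419e-04,  1.44917363e-04,  1.14687052e-03]), 'tau': array([-2.84468451e-04, -5.32386625e+01,  2.11694342e-02, -2.51309681e+01,
        1.14161783e-02,  7.52386957e-03, -1.01386368e-05]), 'ee_pos': array([0.28186916, 0.585201  , 0.30290239]), 'orientation': array([ 0.15672622,  0.68949124, -0.15801469,  0.68925328]), 'contact_force': array([-0.5732936 ,  0.84632939,  0.42558232]), 'moment': array([-0.00282919,  0.02319738, -0.02578197]), 'opening': 0.08563354055920688}
scene {'fx': 490.97251520658506, 'fy': 490.97251520658506, 'cx': 311.54809143755796, 'cy': 206.6662117513548, 'world_to_cam': array([[ 0.04962403,  0.99865529, -0.01500251, -0.00617264],
       [ 0.86306978, -0.05043649, -0.50256016, -0.50280527],
       [-0.50264103,  0.01199085, -0.86441206,  1.65495972],
       [ 0.        ,  0.        ,  0.        ,  1.        ]])}
top {'fx': 411.645016722043, 'fy': 411.645016722043, 'cx': 318.4248773151341, 'cy': 204.09974012932287, 'world_to_cam': array([[-0.01790529, -0.99939832, -0.02970524, -0.00439305],
       [-0.99259152,  0.02133854, -0.11961081,  0.62169796],
       [ 0.12017271,  0.0273435 , -0.99237637,  0.83989171],
       [ 0.        ,  0.        ,  0.        ,  1.        ]])}
```

View pics/scene0.png

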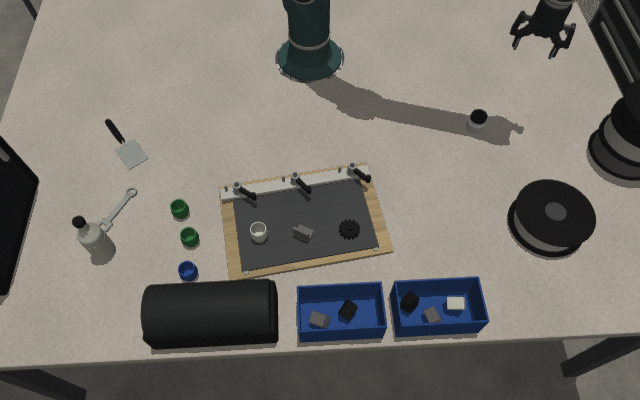

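View pics/top0.png

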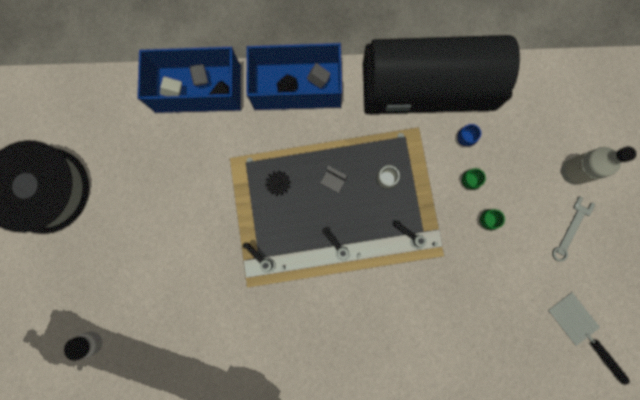

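Top view: hubs at about (266,265) left, (342,253) mid and (420,240) right, with the handles up-left of each. In the scene view the order is mirrored, with the left bolt near (352,170). The white pot at (388,176) in the top view is the print. The green and blue pots at (473,179), (491,219) and (469,135) are look-alikes standing off the plate. I'll enlarge both views.

Run:
```python
import cv2
a=cv2.imread("pics/top0.png")[205:285,230:445]; cv2.imwrite("pics/topc.png",cv2.resize(a,None,fx=3.7,fy=3.7,interpolation=cv2.INTER_CUBIC))
a=cv2.imread("pics/scene0.png")[155:215,215:385]; cv2.imwrite("pics/scenec.png",cv2.resize(a,None,fx=4.7,fy=4.7,interpolation=cv2.INTER_CUBIC))
```

```text
(no output)
```

View pics/topc.png

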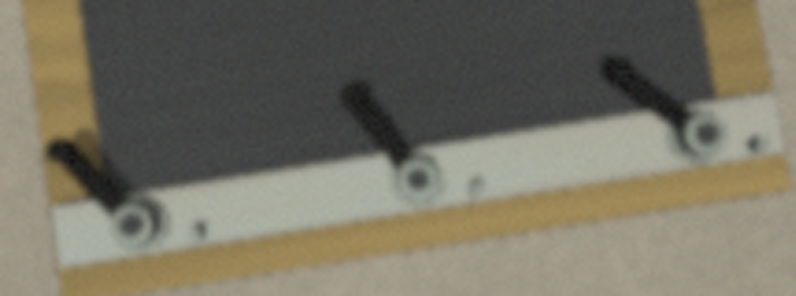

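View pics/scenec.png

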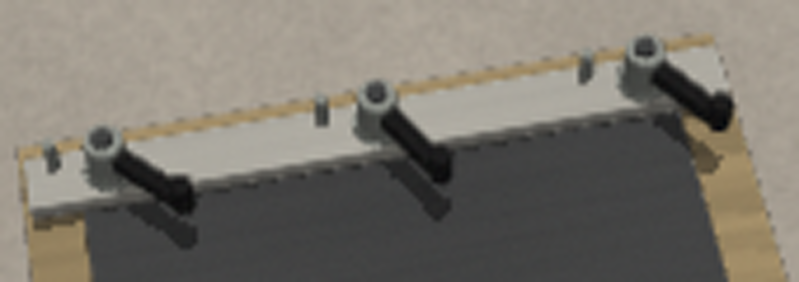

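Crops: the hubs (pale rings), black grips and stop pins of all three bolts are clear in both views. Next I triangulate the hubs and handles.

```bash
cat > h.py <<'E'
import numpy as np, cv2
from station import calibration
def P(n):
    c=calibration(n); K=np.array([[c["fx"],0,c["cx"]],[0,c["fy"],c["cy"]],[0,0,1]]); return K@c["world_to_cam"][:3]
def ray(n,px,z):
    c=calibration(n); M=c["world_to_cam"]; R,t=M[:3,:3],M[:3,3]
    d=R.T@np.array([(px[0]-c["cx"])/c["fx"],(px[1]-c["cy"])/c["fy"],1]); o=-R.T@t
    return o+d*(z-o[2])/d[2]
def tri(a,b):
    X=cv2.triangulatePoints(P("top"),P("scene"),np.array(a,float).reshape(2,1),np.array(b,float).reshape(2,1)).ravel(); return X[:3]/X[3]
E
python3 - <<'E'
from h import *
t=lambda p:(p[0]/3.7+230,p[1]/3.7+205); s=lambda p:(p[0]/4.7+215,p[1]/4.7+155)
D={"hubL":((132,224),(645,45),.064),"hubM":((418,179),(377,93),.064),"hubR":((706,133),(103,139),.064),
"hL":((60,150),(720,100),.07),"hM":((356,92),(440,157),.07),"hR":((616,68),(183,187),.07)}
R={}
for k,(a,b,z) in D.items():
    R[k]=ray("top",t(a),z)
    print(k,"tri",tri(t(a),s(b)).round(4),"top",R[k].round(4)[:2],"scene",ray("scene",s(b),z).round(4)[:2])
    R[k]=(ray("top",t(a),z)+ray("scene",s(b),z))/2
u=R["hubL"]-R["hubR"]; yaw=np.arctan2(u[1],u[0])-np.pi/2; print("len",np.linalg.norm(u),"jig yaw deg",np.degrees(yaw))
for k in "LMR":
    d=R["h"+k]-R["hub"+k]; an=np.arctan2(d[1],d[0])-yaw; print(k,np.linalg.norm(d[:2]),np.degrees(an),"q",1.047-an)
E
```

```text
hubL tri [0.4946 0.0933 0.0691] top [0.4945 0.0923] scene [0.4909 0.0951]
hubM tri [ 0.5163 -0.064   0.0655] top [ 0.5163 -0.0655] scene [ 0.5154 -0.0631]
hubR tri [ 0.5385 -0.2222  0.0655] top [ 0.5385 -0.2237] scene [ 0.5377 -0.2215]
hL tri [0.5356 0.1329 0.0691] top [0.5357 0.1311] scene [0.536  0.1339]
hM tri [ 0.5645 -0.0302  0.0688] top [ 0.5644 -0.0324] scene [ 0.5652 -0.0287]
hR tri [ 0.575  -0.1751  0.0674] top [ 0.5748 -0.1752] scene [ 0.5766 -0.1745]
len 0.31959613572901546 jig yaw deg 8.166704751097704
L 0.057978536256066936 33.771724759930635 q 0.45757220886191885
M 0.05945525417015879 26.38731540257308 q 0.5864544654628867
R 0.06081312643840353 43.68374229649932 q 0.2845748673333779
```

```bash
cat >> h.py <<'E'
from scipy.spatial.transform import Rotation as Ro
from station import monitor
YAW=np.radians(8.17)
HUB={"L":np.array([.4935,.0937]),"M":np.array([.516,-.064]),"R":np.array([.538,-.2225])}
def st(): 
    s=monitor.sense(); R=Ro.from_quat(s["orientation"]).as_matrix(); return s,R
def show():
    s,R=st(); print("t",s["time_s"],"p",s["ee_pos"].round(4),"jaw deg",np.degrees(np.arctan2(R[1,1],R[0,1])).round(2),"toolx",R[:,0].round(3),"F",s["contact_force"].round(1),"open",round(s["opening"],4),"q",s["qpos"].round(2))
def tgt(hub,ang,z,r=.058):
    "hub, lever angle in jig deg -> pos, jaw direction world deg (tangent, pointing ccw)"
    a=np.radians(ang)+YAW; return np.array([*(HUB[hub]+r*np.array([np.cos(a),np.sin(a)])),z]), np.degrees(a)+90
def rows(targets):
    "sequence of (pos,jawdeg); prints per-row tool deltas assuming each reached"
    s,R=st(); p=s["ee_pos"]; 
    for pos,j in targets:
        jc=np.degrees(np.arctan2(R[1,1],R[0,1])); d=R.T@(pos-p)
        w=(j-jc+90)%180-90  # world yaw, jaws symmetric
        print("d",d.round(4),"yaw",round(-w,2),"dist",np.linalg.norm(d).round(4),"n",max(np.linalg.norm(d)/.0625,abs(w)/10.7).round(1))
        R=Ro.from_euler("z",w,degrees=True).as_matrix()@R; p=pos
E
python3 - <<'E'
from h import *
show(); s,R=st(); print(R.round(3))
rows([tgt("M",26.4,.303),tgt("M",26.4,.123)])
for n,px in (("pot",(388,176)),("br",(333,180)),("gear",(278,183))):
    p=ray("top",px,.04)[:2]-HUB["M"]; c,sn=np.cos(YAW),np.sin(YAW); print(n,(c*p[0]+sn*p[1]).round(3),(-sn*p[0]+c*p[1]).round(3))
E
```

```text
t 0.1 p [0.2819 0.5853 0.303 ] jaw deg 64.28 toolx [-0.001 -0.002 -1.   ] F [ 0.1 -0.2  0.6] open 0.0854 q [-1.17  0.47 -0.01  1.6   0.01  1.07 -0.06]
[[-0.001  0.434  0.901]
 [-0.002  0.901 -0.434]
 [-1.    -0.002  0.   ]]
d [ 0.0008 -0.433   0.5214] yaw -60.29 dist 0.6778 n 10.8
d [ 0.18    0.0003 -0.    ] yaw 0.0 dist 0.18 n 2.9
pot 0.146 -0.124
br 0.157 -0.007
gear 0.17 0.11
```

```bash
python3 -m creep '[{"delta_pos":[0,-0.039,0.047],"yaw":0,"grip":-0.4},{"delta_pos":[0,-0.039,0.047],"yaw":0,"grip":-0.4},{"delta_pos":[0,-0.039,0.047],"yaw":0,"grip":-0.4},{"delta_pos":[0,-0.039,0.047],"yaw":0,"grip":-0.4},{"delta_pos":[0,-0.039,0.047],"yaw":0,"grip":-0.4}]'; python3 -m creep '[{"delta_pos":[0,-0.039,0.047],"yaw":0,"grip":-0.4},{"delta_pos":[0,-0.039,0.047],"yaw":0,"grip":-0.4},{"delta_pos":[0,-0.039,0.047],"yaw":0,"grip":-0.4},{"delta_pos":[0,-0.039,0.047],"yaw":0,"grip":-0.4},{"delta_pos":[0,-0.039,0.047],"yaw":0,"grip":-0.4}]'
python3 - <<'E'
from h import *
show()
rows([tgt("M",26.4,.303),tgt("M",26.4,.123)])
E
```

```text
time_s: 0.72
ee_pos: [0.409, 0.3048, 0.3003]
orientation: [0.153, 0.691, -0.155, 0.689]
contact_force: [0.6, -0.4, -0.2]
opening: 0.0259
time_s: 1.35
ee_pos: [0.54, 0.0214, 0.3002]
orientation: [0.153, 0.691, -0.154, 0.689]
contact_force: [0.3, 0.6, -0.1]
opening: 0.0259
t 1.35 p [0.54   0.0214 0.3002] jaw deg 64.93 toolx [-0.004 -0.002 -1.   ] F [ 0.3  0.6 -0.1] open 0.0259 q [-0.33  0.29  0.27  1.89 -0.09  0.98  1.12]
d [-0.0028 -0.0375  0.0437] yaw -59.64 dist 0.0577 n 5.6
d [0.18   0.0006 0.0004] yaw -0.0 dist 0.18 n 2.9
```

```bash
python3 -m creep '[{"delta_pos":[-0.002,-0.0375,0.0437],"yaw":0,"grip":-0.4},{"delta_pos":[0,0,0],"yaw":-10.5,"grip":-0.4},{"delta_pos":[0,0,0],"yaw":-10.5,"grip":-0.4},{"delta_pos":[0,0,0],"yaw":-10.5,"grip":-0.4},{"delta_pos":[0,0,0],"yaw":-10.5,"grip":-0.4}]'; python3 -m creep '[{"delta_pos":[0,0,0],"yaw":-10.5,"grip":-0.4},{"delta_pos":[0,0,0],"yaw":-7,"grip":-0.4}]'
python3 - <<'E'
from h import *
show()
rows([tgt("M",26.4,.303),tgt("M",26.4,.150),tgt("M",26.4,.123)])
E
```

```text
time_s: 1.98
ee_pos: [0.5643, -0.0404, 0.3002]
orientation: [-0.109, 0.702, 0.106, 0.696]
contact_force: [-0.0, -0.5, -1.1]
opening: 0.0256
time_s: 2.22
ee_pos: [0.5638, -0.0405, 0.2993]
orientation: [-0.217, 0.677, 0.215, 0.67]
contact_force: [-0.1, -0.2, 0.1]
opening: 0.0254
t 2.225 p [ 0.5638 -0.0405  0.2993] jaw deg 125.54 toolx [-0.009 -0.005 -1.   ] F [-0.1 -0.2  0.1] open 0.0254 q [-0.08  0.33  0.11  1.82 -0.04  1.    2.24]
d [-0.0037  0.0077  0.0054] yaw 0.97 dist 0.0101 n 0.2
d [ 0.153  -0.0002  0.0015] yaw -0.0 dist 0.153 n 2.4
d [ 0.027  -0.      0.0003] yaw -0.0 dist 0.027 n 0.4
```

```bash
python3 -m creep '[{"delta_pos":[0,0.0077,0.0054],"yaw":1,"grip":-0.4},{"delta_pos":[0.055,0,0],"yaw":0,"grip":-0.4},{"delta_pos":[0.05,0,0],"yaw":0,"grip":-0.4},{"delta_pos":[0,0,0],"yaw":0,"grip":-0.4}]'
python3 - <<'E'
from h import *
from station import get_image
show()
rows([tgt("M",26.4,.165),tgt("M",26.4,.123)])
for n,(x0,y0) in (("top",(270,180)),("scene",(240,110))):
    a=get_image(n)[y0:y0+100,x0:x0+130,::-1]; cv2.imwrite(f"pics/{n}1.png",cv2.resize(a,None,fx=5,fy=5,interpolation=cv2.INTER_CUBIC))
E
```

```text
time_s: 2.72
ee_pos: [0.5633, -0.0289, 0.1925]
orientation: [-0.207, 0.679, 0.206, 0.674]
contact_force: [0.1, 0.5, 0.6]
opening: 0.0256
t 2.725 p [ 0.5633 -0.0289  0.1925] jaw deg 123.96 toolx [-0.007 -0.004 -1.   ] F [0.1 0.5 0.6] open 0.0256 q [-0.09  0.47  0.1   1.91 -0.06  0.78  2.2 ]
d [ 0.0275 -0.0021 -0.0006] yaw -0.61 dist 0.0276 n 0.4
d [ 0.042  -0.      0.0003] yaw -0.0 dist 0.042 n 0.7
```

View pics/top1.png

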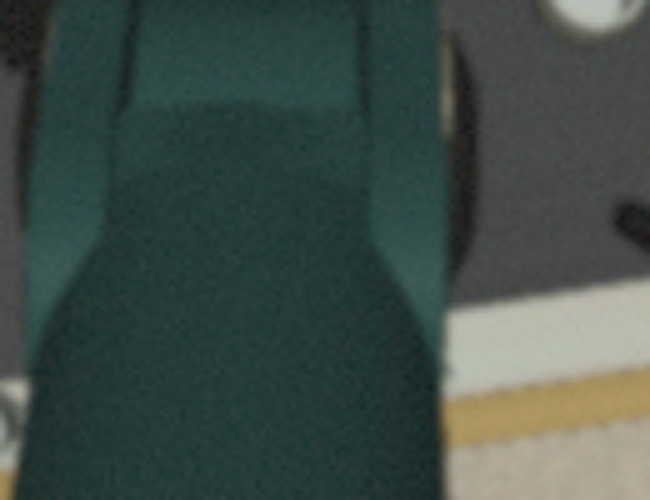

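View pics/scene1.png

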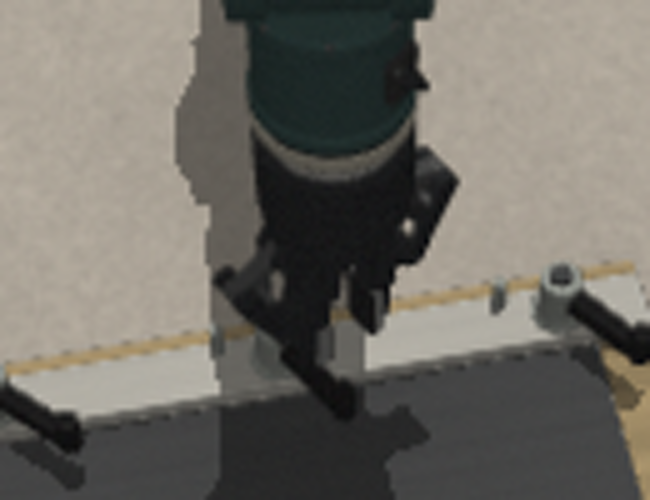

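The arm hides the bolt in the top view. The scene view shows both fingers straddling the middle lever, with its grip at about (343,400) in the crop. I'll descend with force checks.

```bash
python3 -m creep '[{"delta_pos":[0.03,-0.002,0],"yaw":-0.6,"grip":-0.4},{"delta_pos":[0.02,0,0],"yaw":0,"grip":-0.4},{"delta_pos":[0.015,0,0],"yaw":0,"grip":-0.4}]'
python3 - <<'E'
from h import *
show()
rows([tgt("M",26.4,.123)]+[tgt("M",26.4-9*k,.123) for k in range(1,6)])
E
```

```text
time_s: 3.2
ee_pos: [0.5741, -0.0305, 0.1398]
orientation: [-0.213, 0.669, 0.207, 0.681]
contact_force: [-6.4, 0.1, 42.0]
opening: 0.0255
t 3.2 p [ 0.5741 -0.0305  0.1398] jaw deg 124.47 toolx [ 0.019 -0.003 -1.   ] F [-6.4  0.1 42. ] open 0.0255 q [-0.07  0.55  0.08  1.92 -0.07  0.66  2.23]
d [ 0.0166  0.0056 -0.0091] yaw -0.1 dist 0.0197 n 0.3
d [ 0.0001 -0.0091 -0.0007] yaw 9.0 dist 0.0091 n 0.8
d [ 0.0001 -0.0091 -0.0007] yaw 9.0 dist 0.0091 n 0.8
d [ 0.0001 -0.0091 -0.0007] yaw 9.0 dist 0.0091 n 0.8
d [ 0.0001 -0.0091 -0.0007] yaw 9.0 dist 0.0091 n 0.8
d [ 0.0001 -0.0091 -0.0007] yaw 9.0 dist 0.0091 n 0.8
```

A fingertip is pressing on the grip's top (42 N). I'll back up and look.

```bash
python3 -m creep '[{"delta_pos":[-0.02,0,0],"yaw":0,"grip":-0.4},{"delta_pos":[0,0,0],"yaw":0,"grip":-0.4}]'
python3 - <<'E'
from h import *
from station import get_image
show()
rows([tgt("M",26.4,.158)])
for n,(x0,y0) in (("scene",(270,150)),):
    a=get_image(n)[y0:y0+60,x0:x0+80,::-1]; cv2.imwrite(f"pics/{n}2.png",cv2.resize(a,None,fx=10,fy=10,interpolation=cv2.INTER_CUBIC))
E
```

```text
time_s: 3.45
ee_pos: [0.5762, -0.0304, 0.1634]
orientation: [-0.213, 0.667, 0.206, 0.683]
contact_force: [0.4, -0.8, -0.9]
opening: 0.0256
t 3.45 p [ 0.5762 -0.0304  0.1634] jaw deg 124.4 toolx [ 0.025 -0.003 -1.   ] F [ 0.4 -0.8 -0.9] open 0.0256 q [-0.08  0.52  0.09  1.91 -0.06  0.7   2.22]
d [ 0.0051  0.0065 -0.0108] yaw -0.17 dist 0.0136 n 0.2
```

View pics/scene2.png

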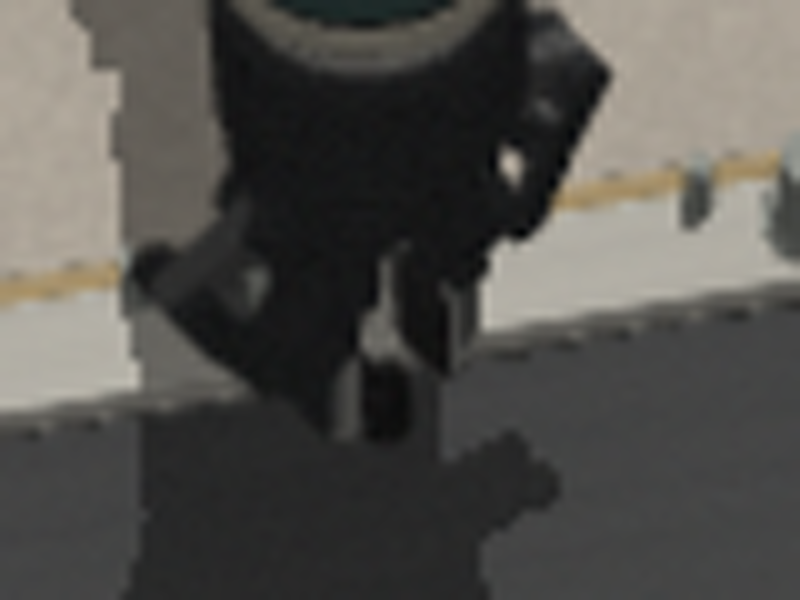

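Run:
```python
from h import *
s,R=st()
def pr(X,n="scene"):
    x=P(n)@np.append(X,1); x=x[:2]/x[2]; return ((x-[270,150])*10).round(0)
p=s["ee_pos"]
for L in (.073,.068):
  for w in (-.013,.013,-.028,.028):
    for z in (-.011,.011):
      print(L,w,z,pr(p+R@[L,w,z]))
for a in (26.4,):
    t,_=tgt("M",a,.07); print("handle",t,pr(t),"hub",pr(np.array([*HUB["M"],.064])))
print(s["moment"],(p+R@[.073,0,0]))
```

```text
0.073 -0.013 -0.011 [315. 381.]
0.073 -0.013 0.011 [365. 436.]
0.073 0.013 -0.011 [394. 331.]
0.073 0.013 0.011 [445. 385.]
0.073 -0.028 -0.011 [269. 410.]
0.073 -0.028 0.011 [319. 466.]
0.073 0.028 -0.011 [439. 302.]
0.073 0.028 0.011 [490. 356.]
0.068 -0.013 -0.011 [314. 370.]
0.068 -0.013 0.011 [365. 426.]
0.068 0.013 -0.011 [394. 320.]
0.068 0.013 0.011 [445. 375.]
0.068 -0.028 -0.011 [268. 399.]
0.068 -0.028 0.011 [319. 456.]
0.068 0.028 -0.011 [439. 291.]
0.068 0.028 0.011 [490. 346.]
handle [ 0.56375915 -0.03109006  0.07      ] [377. 380.] hub [249. 250.]
[-0.02833561  0.04579347 -0.0049289 ] [ 0.57709447 -0.03051433  0.08939452]
```

```bash
python3 -m creep '[{"delta_pos":[0,0.0065,-0.0125],"yaw":0,"grip":0.0},{"delta_pos":[0,0,0],"yaw":0,"grip":0.0},{"delta_pos":[0,0,0],"yaw":0,"grip":0.0}]'
python3 - <<'E'
from h import *
from station import get_image
show()
rows([tgt("M",26.4,.158)])
for n,(x0,y0) in (("scene",(270,150)),):
    a=get_image(n)[y0:y0+60,x0:x0+80,::-1]; cv2.imwrite(f"pics/{n}3.png",cv2.resize(a,None,fx=10,fy=10,interpolation=cv2.INTER_CUBIC))
E
```

```text
time_s: 3.88
ee_pos: [0.5597, -0.0321, 0.1617]
orientation: [-0.212, 0.669, 0.206, 0.682]
contact_force: [-0.1, -0.2, -0.3]
opening: 0.0425
t 3.875 p [ 0.5597 -0.0321  0.1617] jaw deg 124.39 toolx [ 0.021 -0.003 -1.   ] F [-0.1 -0.2 -0.3] open 0.0425 q [-0.07  0.5   0.09  1.95 -0.06  0.68  2.22]
d [ 0.0038 -0.0014  0.0039] yaw -0.18 dist 0.0056 n 0.1
```

View pics/scene3.png

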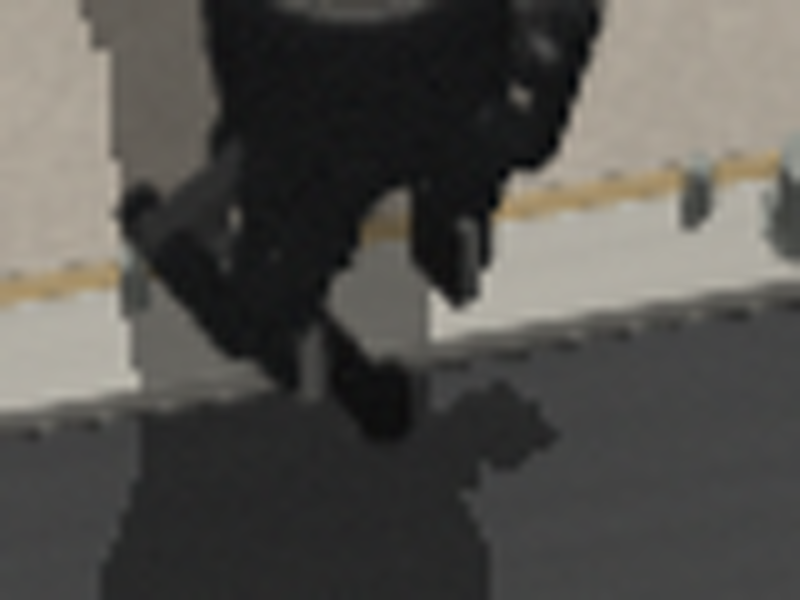

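```bash
python3 -m creep '[{"delta_pos":[0.016,-0.001,0.002],"yaw":0,"grip":0.0},{"delta_pos":[0.006,0,0],"yaw":0,"grip":0.0}]'
python3 - <<'E'
from h import *
show()
rows([tgt("M",26.4,.123)])
E
```

```text
time_s: 4.18
ee_pos: [0.5627, -0.0318, 0.1382]
orientation: [-0.212, 0.668, 0.206, 0.682]
contact_force: [0.5, 0.3, 0.7]
opening: 0.0427
t 4.175 p [ 0.5627 -0.0318  0.1382] jaw deg 124.39 toolx [ 0.022 -0.003 -1.   ] F [0.5 0.3 0.7] open 0.0427 q [-0.07  0.54  0.08  1.95 -0.07  0.64  2.23]
d [0.0152 0.0002 0.0011] yaw -0.18 dist 0.0153 n 0.2
```

```bash
python3 -m creep '[{"delta_pos":[0.008,0,0],"yaw":0,"grip":0.0}]'
python3 - <<'E'
from h import *
show(); print(st()[0]["moment"])
rows([tgt("M",26.4,.123)])
E
```

```text
time_s: 4.3
ee_pos: [0.5629, -0.0318, 0.1293]
orientation: [-0.212, 0.669, 0.206, 0.682]
contact_force: [-0.7, 0.1, 1.2]
opening: 0.0427
t 4.3 p [ 0.5629 -0.0318  0.1293] jaw deg 124.39 toolx [ 0.021 -0.003 -1.   ] F [-0.7  0.1  1.2] open 0.0427 q [-0.07  0.56  0.08  1.95 -0.07  0.62  2.23]
[-0.00612688  0.01028432 -0.01950206]
d [0.0063 0.0002 0.001 ] yaw -0.18 dist 0.0064 n 0.1
```

No contact now. I'll go down the last bit and narrow the fingers.

```bash
python3 -m creep '[{"delta_pos":[0.006,0,0.001],"yaw":0,"grip":0.0},{"delta_pos":[0,0,0],"yaw":0,"grip":-0.4},{"delta_pos":[0,0,0],"yaw":0,"grip":-0.4}]'
python3 - <<'E'
from h import *
from station import get_image
show()
rows([tgt("M",26.4,.123)]+[tgt("M",26.4-9*k,.123) for k in range(1,6)])
for n,(x0,y0) in (("scene",(270,150)),):
    a=get_image(n)[y0:y0+60,x0:x0+80,::-1]; cv2.imwrite(f"pics/{n}4.png",cv2.resize(a,None,fx=10,fy=10,interpolation=cv2.INTER_CUBIC))
E
```

```text
time_s: 4.68
ee_pos: [0.5635, -0.0312, 0.1217]
orientation: [-0.212, 0.669, 0.206, 0.682]
contact_force: [-0.0, -0.2, -0.2]
opening: 0.0258
t 4.675 p [ 0.5635 -0.0312  0.1217] jaw deg 124.39 toolx [ 0.019 -0.003 -1.   ] F [-0.  -0.2 -0.2] open 0.0258 q [-0.07  0.57  0.08  1.95 -0.07  0.61  2.23]
d [-0.0013 -0.      0.0003] yaw -0.18 dist 0.0014 n 0.0
d [ 0.0001 -0.0091 -0.0007] yaw 9.0 dist 0.0091 n 0.8
d [ 0.0001 -0.0091 -0.0007] yaw 9.0 dist 0.0091 n 0.8
d [ 0.0001 -0.0091 -0.0007] yaw 9.0 dist 0.0091 n 0.8
d [ 0.0001 -0.0091 -0.0007] yaw 9.0 dist 0.0091 n 0.8
d [ 0.0001 -0.0091 -0.0007] yaw 9.0 dist 0.0091 n 0.8
```

View pics/scene4.png

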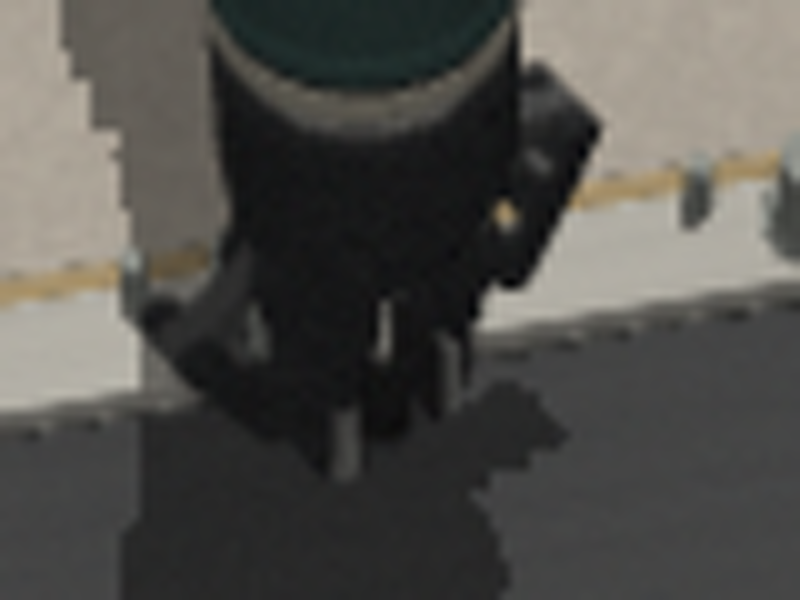

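The grip stands between the two fingertips at (385,400) in the crop. I'll start the arc.

```bash
python3 -m creep '[{"delta_pos":[0,-0.009,-0.0007],"yaw":9,"grip":-0.4},{"delta_pos":[0,-0.009,-0.0007],"yaw":9,"grip":-0.4},{"delta_pos":[0,-0.009,-0.0007],"yaw":9,"grip":-0.4},{"delta_pos":[0,-0.009,-0.0007],"yaw":9,"grip":-0.4}]'
python3 - <<'E'
from h import *
show(); s,R=st(); p=s["ee_pos"]+R@[.06,0,0]; d=p[:2]-HUB["M"]; print("r",np.hypot(*d),"jig ang",np.degrees(np.arctan2(d[1],d[0])-YAW))
a=np.degrees(np.arctan2(d[1],d[0])-YAW)
rows([tgt("M",a-9*k,.123) for k in range(1,6)])
E
```

```text
time_s: 5.22
ee_pos: [0.5721, -0.0608, 0.1218]
orientation: [0.017, 0.701, -0.014, 0.712]
contact_force: [0.2, 2.6, -2.7]
opening: 0.0258
t 5.225 p [ 0.5721 -0.0608  0.1218] jaw deg 87.51 toolx [ 0.016  0.004 -1.   ] F [ 0.2  2.6 -2.7] open 0.0258 q [-0.14  0.59  0.24  1.93 -0.23  0.63  1.78]
r 0.05712054086351578 jig ang -4.791220738823238
d [-0.0012 -0.0087  0.002 ] yaw 3.13 dist 0.0091 n 0.3
d [-0.     -0.0091 -0.0007] yaw 9.0 dist 0.0091 n 0.8
d [-0.     -0.0091 -0.0007] yaw 9.0 dist 0.0091 n 0.8
d [-0.     -0.0091 -0.0007] yaw 9.0 dist 0.0091 n 0.8
d [-0.     -0.0091 -0.0007] yaw 9.0 dist 0.0091 n 0.8
```

```bash
python3 -m creep '[{"delta_pos":[0,-0.009,0.002],"yaw":3,"grip":-0.4},{"delta_pos":[0,-0.0093,-0.0007],"yaw":9,"grip":-0.4},{"delta_pos":[0,-0.0093,-0.0007],"yaw":9,"grip":-0.4},{"delta_pos":[0,-0.0093,-0.0007],"yaw":9,"grip":-0.4},{"delta_pos":[0,-0.0093,-0.0007],"yaw":9,"grip":-0.4}]'
cat >> h.py <<'E'
def arc(h,n=5,st_=9,off=0):
    show(); s,R=st(); p=s["ee_pos"]+R@[.06,0,0]; d=p[:2]-HUB[h]; a=np.degrees(np.arctan2(d[1],d[0])-YAW); print("r",np.hypot(*d),"jig ang",a)
    rows([tgt(h,a-st_*k,.123) for k in range(1,n+1)])
E
python3 -c "
from h import *
arc('M')"
```

```text
time_s: 5.85
ee_pos: [0.5598, -0.1012, 0.1219]
orientation: [0.259, 0.655, -0.249, 0.664]
contact_force: [1.0, 2.8, -2.2]
opening: 0.0254
t 5.85 p [ 0.5598 -0.1012  0.1219] jaw deg 47.83 toolx [ 0.017  0.009 -1.   ] F [ 1.   2.8 -2.2] open 0.0254 q [-0.2   0.61  0.41  1.95 -0.41  0.65  1.31]
r 0.05795311409299461 jig ang -47.485175654214686
d [-0.0013 -0.008   0.0002] yaw 6.14 dist 0.0081 n 0.6
d [-0.0002 -0.0091 -0.0007] yaw 9.0 dist 0.0091 n 0.8
d [-0.0002 -0.0091 -0.0007] yaw 9.0 dist 0.0091 n 0.8
d [-0.0002 -0.0091 -0.0007] yaw 9.0 dist 0.0091 n 0.8
d [-0.0002 -0.0091 -0.0007] yaw 9.0 dist 0.0091 n 0.8
```

```bash
python3 -m creep '[{"delta_pos":[-0.001,-0.009,0.0002],"yaw":6,"grip":-0.4},{"delta_pos":[0,-0.0093,-0.0007],"yaw":9,"grip":-0.4},{"delta_pos":[0,-0.0093,-0.0007],"yaw":9,"grip":-0.4},{"delta_pos":[0,-0.0093,-0.0007],"yaw":9,"grip":-0.4}]'; python3 -c "
from h import *
arc('M',2)"
```

```text
time_s: 6.35
ee_pos: [0.5319, -0.1208, 0.1236]
orientation: [0.443, 0.554, -0.427, 0.562]
contact_force: [2.5, 2.2, -2.0]
opening: 0.0256
t 6.35 p [ 0.5319 -0.1208  0.1236] jaw deg 14.14 toolx [ 0.023  0.011 -1.   ] F [ 2.5  2.2 -2. ] open 0.0256 q [-0.27  0.6   0.56  2.02 -0.55  0.65  0.9 ]
r 0.058730074548086326 jig ang -81.05051621666983
d [ 0.0004 -0.0076 -0.0012] yaw 6.02 dist 0.0078 n 0.6
d [-0.0002 -0.0091 -0.0007] yaw 9.0 dist 0.0091 n 0.8
```

```bash
python3 -m creep '[{"delta_pos":[0,-0.0076,-0.0012],"yaw":6,"grip":-0.4},{"delta_pos":[0,-0.005,0],"yaw":0,"grip":-0.4},{"delta_pos":[0,-0.004,0],"yaw":0,"grip":-0.4}]'; python3 -c "
from h import *
arc('M',1)"
```

```text
time_s: 6.72
ee_pos: [0.5176, -0.1244, 0.1245]
orientation: [0.472, 0.528, -0.454, 0.541]
contact_force: [3.7, -0.9, -2.1]
opening: 0.0257
t 6.725 p [ 0.5176 -0.1244  0.1245] jaw deg 8.22 toolx [ 0.03   0.008 -1.   ] F [ 3.7 -0.9 -2.1] open 0.0257 q [-0.28  0.59  0.59  2.05 -0.57  0.63  0.83]
r 0.06004903554016078 jig ang -94.94433137379656
d [ 0.0013 -0.007  -0.0037] yaw 14.0 dist 0.008 n 1.3
```

```bash
python3 -m creep '[{"delta_pos":[0,-0.004,0],"yaw":0,"grip":-0.4}]';python3 -m creep '[{"delta_pos":[0,-0.004,0],"yaw":0,"grip":-0.4}]'; python3 -c "
from h import *
arc('M',1)"
```

```text
time_s: 6.85
ee_pos: [0.5155, -0.1248, 0.1249]
orientation: [0.472, 0.527, -0.452, 0.542]
contact_force: [12.0, 2.5, -10.9]
opening: 0.0253
time_s: 6.98
ee_pos: [0.515, -0.1247, 0.1254]
orientation: [0.473, 0.525, -0.45, 0.545]
contact_force: [15.2, 3.1, -11.3]
opening: 0.0256
t 6.975 p [ 0.515  -0.1247  0.1254] jaw deg 8.45 toolx [ 0.042  0.006 -0.999] F [ 15.2   3.1 -11.3] open 0.0256 q [-0.28  0.58  0.58  2.07 -0.58  0.62  0.85]
r 0.060343118025149155 jig ang -96.75083014576781
d [ 0.0022 -0.0062 -0.0041] yaw 16.03 dist 0.0077 n 1.5
```

It's blocked at the stop, at the expected angle (-96.7° including slack). I'll back off, open, lift and verify.

```bash
python3 -m creep '[{"delta_pos":[0,0.005,0],"yaw":0,"grip":-0.4},{"delta_pos":[0,0,0],"yaw":0,"grip":0.0},{"delta_pos":[-0.03,0,0],"yaw":0,"grip":0.0},{"delta_pos":[-0.05,0,0],"yaw":0,"grip":0.0},{"delta_pos":[-0.05,0,0],"yaw":0,"grip":0.0}]'
python3 - <<'E'
from h import *
from station import get_image
show()
rows([tgt("R",43.7,.25),tgt("L",33.8,.25)])
for n,(x0,y0) in (("scene",(215,150)),):
    a=get_image(n)[y0:y0+70,x0:x0+160,::-1]; cv2.imwrite(f"pics/{n}5.png",cv2.resize(a,None,fx=5,fy=5,interpolation=cv2.INTER_CUBIC))
E
```

```text
time_s: 7.6
ee_pos: [0.5098, -0.1251, 0.2545]
orientation: [0.469, 0.531, -0.453, 0.541]
contact_force: [0.8, -0.2, 0.2]
opening: 0.0428
t 7.6 p [ 0.5098 -0.1251  0.2545] jaw deg 8.59 toolx [ 0.026  0.008 -1.   ] F [ 0.8 -0.2  0.2] open 0.0428 q [-0.44  0.37  0.77  2.01 -0.36  0.87  0.67]
d [0.0058 0.0554 0.0608] yaw 46.72 dist 0.0824 n 4.4
d [-0.0051 -0.2202 -0.2204] yaw 9.9 dist 0.3116 n 5.0
```

View pics/scene5.png

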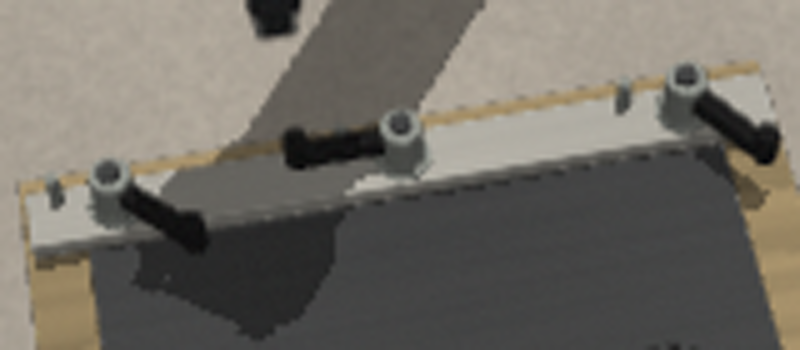

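The scene view shows the middle lever lying along the bar, grip at about (274,178), against its pin. Next is a numeric check of that angle and the move to the right bolt.

```bash
python3 - <<'E'
from h import *
p=ray("scene",(295/5+215,138/5+150),.066); d=p[:2]-HUB["M"]-[0,.001]; a=np.arctan2(d[1],d[0])-YAW; print(np.hypot(*d),np.degrees(a),1.047-a)
E
python3 -m creep '[{"delta_pos":[0,0.0277,0.0304],"yaw":0,"grip":0},{"delta_pos":[0,0.0277,0.0304],"yaw":0,"grip":0},{"delta_pos":[0,0,0],"yaw":10.5,"grip":0},{"delta_pos":[0,0,0],"yaw":10.5,"grip":0},{"delta_pos":[0,0,0],"yaw":10.5,"grip":0}]'
python3 -m creep '[{"delta_pos":[0,0,0],"yaw":10.5,"grip":0},{"delta_pos":[0,0,0],"yaw":5,"grip":0}]'
python3 - <<'E'
from h import *
show()
rows([tgt("R",43.7,.25),tgt("R",43.7,.16),tgt("R",43.7,.123)])
E
```

```text
0.058292631017000995 -91.81962736317314 2.6495548154416504
time_s: 8.28
ee_pos: [0.574, -0.1816, 0.2635]
orientation: [0.604, 0.384, -0.58, 0.39]
contact_force: [0.9, -0.3, -0.6]
opening: 0.0429
time_s: 8.52
ee_pos: [0.572, -0.1821, 0.2625]
orientation: [0.651, 0.301, -0.629, 0.301]
contact_force: [-0.2, 0.2, 0.8]
opening: 0.043
t 8.525 p [ 0.572  -0.1821  0.2625] jaw deg -39.6 toolx [ 0.029  0.013 -0.999] F [-0.2  0.2  0.8] open 0.043 q [-0.42  0.57  0.94  1.83 -0.57  1.01  0.06]
d [ 0.0127 -0.0021 -0.0049] yaw -1.47 dist 0.0137 n 0.2
d [ 0.09   -0.0013  0.0025] yaw -0.0 dist 0.09 n 1.4
d [ 0.037  -0.0005  0.001 ] yaw -0.0 dist 0.037 n 0.6
```

```bash
sed -i 's|s,R=st(); p=s\["ee_pos"\]; $|s,R=st(); p=s["ee_pos"]+.06*R[:,0]*[1,1,0]|' h.py; grep -n "0.06\*R\|=s\[\"ee_pos\"\]+.06" h.py
python3 -m creep '[{"delta_pos":[0.05,-0.003,-0.004],"yaw":-1.5,"grip":0},{"delta_pos":[0.04,-0.001,0.001],"yaw":0,"grip":0},{"delta_pos":[0,0,0],"yaw":0,"grip":0}]'
python3 - <<'E'
from h import *
from station import get_image
show()
rows([tgt("R",43.7,.16),tgt("R",43.7,.123)])
a=get_image("scene")[150:220,210:300,::-1]; cv2.imwrite(f"pics/scene6.png",cv2.resize(a,None,fx=8,fy=8,interpolation=cv2.INTER_CUBIC))
E
```

```text
24:    s,R=st(); p=s["ee_pos"]+.06*R[:,0]*[1,1,0]
time_s: 8.9
ee_pos: [0.5716, -0.1764, 0.1703]
orientation: [0.646, 0.31, -0.625, 0.309]
contact_force: [0.5, -0.5, -0.0]
opening: 0.0428
t 8.9 p [ 0.5716 -0.1764  0.1703] jaw deg -38.08 toolx [ 0.026  0.014 -1.   ] F [ 0.5 -0.5 -0. ] open 0.0428 q [-0.35  0.68  0.83  1.88 -0.68  0.87  0.16]
d [0.0103 0.0012 0.0009] yaw 0.05 dist 0.0104 n 0.2
d [ 0.037  -0.0004  0.001 ] yaw -0.0 dist 0.037 n 0.6
```

View pics/scene6.png

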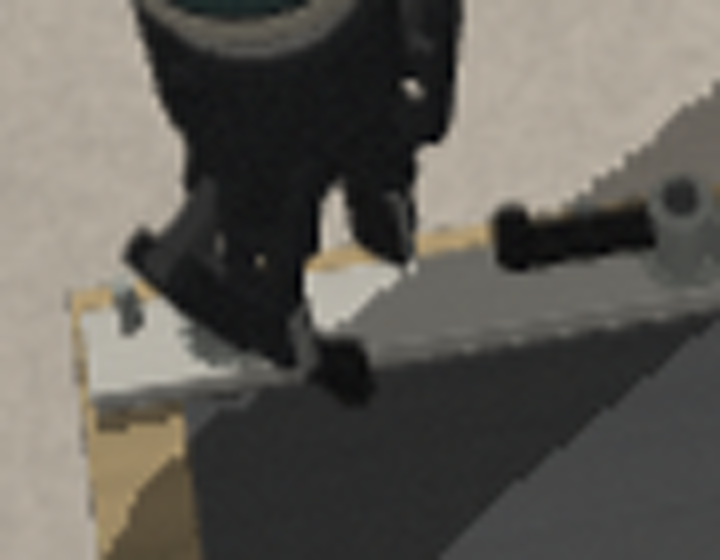

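The fingers are above the right grip, at (350,365) in the crop. I'll descend with checks.

```bash
python3 -m creep '[{"delta_pos":[0.025,0.001,0.001],"yaw":0,"grip":0},{"delta_pos":[0.008,0,0],"yaw":0,"grip":0}]'; python3 -c "
from h import *
show();rows([tgt('R',43.7,.122)])"
```

```text
time_s: 9.2
ee_pos: [0.5752, -0.1789, 0.1408]
orientation: [0.648, 0.308, -0.623, 0.311]
contact_force: [-0.0, 0.4, -0.1]
opening: 0.0429
t 9.2 p [ 0.5752 -0.1789  0.1408] jaw deg -38.09 toolx [ 0.034  0.012 -0.999] F [-0.   0.4 -0.1] open 0.0429 q [-0.32  0.72  0.79  1.89 -0.73  0.82  0.2 ]
d [ 0.0187 -0.0038  0.0017] yaw 0.04 dist 0.0191 n 0.3
```

```bash
python3 -m creep '[{"delta_pos":[0.008,-0.004,0.001],"yaw":0,"grip":0}]'; python3 -m creep '[{"delta_pos":[0.006,0,0.001],"yaw":0,"grip":0}]';python3 -c "
from h import *
show();rows([tgt('R',43.7,.122)])"
```

```text
time_s: 9.32
ee_pos: [0.5721, -0.1775, 0.133]
orientation: [0.649, 0.308, -0.623, 0.311]
contact_force: [-1.0, -0.2, -0.2]
opening: 0.0429
time_s: 9.45
ee_pos: [0.5715, -0.178, 0.1267]
orientation: [0.649, 0.308, -0.623, 0.311]
contact_force: [0.7, -0.2, -1.1]
opening: 0.0429
t 9.45 p [ 0.5715 -0.178   0.1267] jaw deg -38.09 toolx [ 0.035  0.012 -0.999] F [ 0.7 -0.2 -1.1] open 0.0429 q [-0.31  0.73  0.77  1.9  -0.75  0.79  0.22]
d [ 0.0047 -0.0002 -0.0003] yaw 0.04 dist 0.0048 n 0.1
```

```bash
python3 -m creep '[{"delta_pos":[0.004,0,0],"yaw":0,"grip":-0.4},{"delta_pos":[0,0,0],"yaw":0,"grip":-0.4},{"delta_pos":[0,0,0],"yaw":0,"grip":-0.4}]';python3 - <<'E'
from h import *
from station import get_image
arc('R')
a=get_image("scene")[150:220,210:300,::-1]; cv2.imwrite(f"pics/scene7.png",cv2.resize(a,None,fx=8,fy=8,interpolation=cv2.INTER_CUBIC))
E
```

```text
time_s: 9.82
ee_pos: [0.5718, -0.1781, 0.1228]
orientation: [0.649, 0.308, -0.622, 0.311]
contact_force: [0.1, 0.2, 0.3]
opening: 0.0256
t 9.825 p [ 0.5718 -0.1781  0.1228] jaw deg -38.1 toolx [ 0.036  0.012 -0.999] F [0.1 0.2 0.3] open 0.0256 q [-0.3   0.74  0.76  1.9  -0.76  0.78  0.22]
r 0.0576909242584777 jig ang 43.264680846331174
d [-0.0001  0.0091  0.0005] yaw 9.46 dist 0.0091 n 0.9
d [0.0002 0.0091 0.0007] yaw 9.0 dist 0.0091 n 0.8
d [0.0002 0.0091 0.0007] yaw 9.0 dist 0.0091 n 0.8
d [0.0002 0.0091 0.0007] yaw 9.0 dist 0.0091 n 0.8
d [0.0002 0.0091 0.0007] yaw 9.0 dist 0.0091 n 0.8
```

View pics/scene7.png

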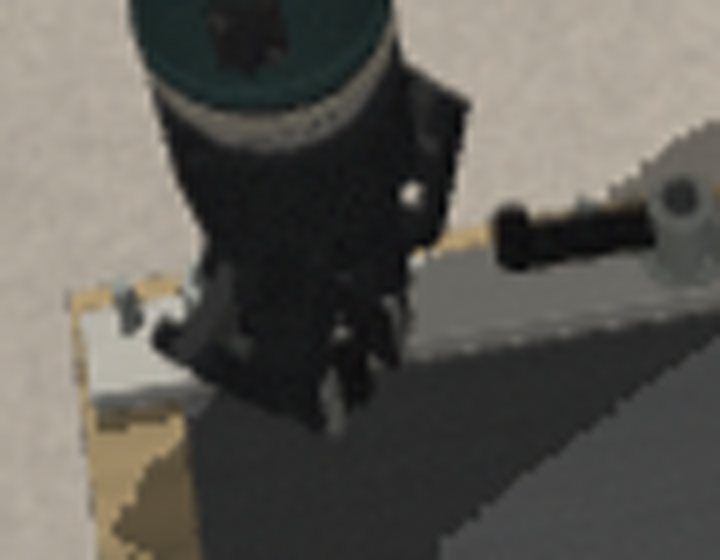

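The right grip stands between the fingertips at (355,370) in the crop. Now the arc, with the jaw sense flipped, so +y.

```bash
python3 -m creep '[{"delta_pos":[0,0.0093,0.0005],"yaw":9,"grip":-0.4},{"delta_pos":[0,0.0093,0.0007],"yaw":9,"grip":-0.4},{"delta_pos":[0,0.0093,0.0007],"yaw":9,"grip":-0.4},{"delta_pos":[0,0.0093,0.0007],"yaw":9,"grip":-0.4}]';python3 -c "
from h import *
arc('R')"
```

```text
time_s: 10.38
ee_pos: [0.5906, -0.2056, 0.1227]
orientation: [0.712, 0.098, -0.69, 0.086]
contact_force: [-3.1, 2.0, 0.2]
opening: 0.0257
t 10.375 p [ 0.5906 -0.2056  0.1227] jaw deg -75.05 toolx [ 0.03   0.021 -0.999] F [-3.1  2.   0.2] open 0.0257 q [-0.33  0.84  0.9   1.83 -0.88  0.9  -0.31]
r 0.05728062123097223 jig ang 10.252827956938022
d [-0.0004  0.0091 -0.0006] yaw 5.53 dist 0.0091 n 0.5
d [-0.0001  0.0091  0.0007] yaw 9.0 dist 0.0091 n 0.8
d [-0.0001  0.0091  0.0007] yaw 9.0 dist 0.0091 n 0.8
d [-0.0001  0.0091  0.0007] yaw 9.0 dist 0.0091 n 0.8
d [-0.0001  0.0091  0.0007] yaw 9.0 dist 0.0091 n 0.8
```

```bash
python3 -m creep '[{"delta_pos":[0,0.0093,-0.0003],"yaw":5.5,"grip":-0.4},{"delta_pos":[0,0.0093,0.0007],"yaw":9,"grip":-0.4},{"delta_pos":[0,0.0093,0.0007],"yaw":9,"grip":-0.4},{"delta_pos":[0,0.0093,0.0007],"yaw":9,"grip":-0.4}]';python3 -c "
from h import *
arc('R')"
```

```text
time_s: 10.88
ee_pos: [0.5919, -0.2382, 0.122]
orientation: [0.706, -0.101, -0.69, -0.125]
contact_force: [-0.6, 2.3, 1.2]
opening: 0.0254
t 10.875 p [ 0.5919 -0.2382  0.122 ] jaw deg -108.36 toolx [ 0.028  0.031 -0.999] F [-0.6  2.3  1.2] open 0.0254 q [-0.33  0.92  1.01  1.8  -0.99  1.   -0.78]
r 0.05727148071639866 jig ang -22.166350361721918
d [-0.0014  0.009  -0.0007] yaw 4.64 dist 0.0091 n 0.4
d [-0.0004  0.0091  0.0007] yaw 9.0 dist 0.0091 n 0.8
d [-0.0004  0.0091  0.0007] yaw 9.0 dist 0.0091 n 0.8
d [-0.0004  0.0091  0.0007] yaw 9.0 dist 0.0091 n 0.8
d [-0.0004  0.0091  0.0007] yaw 9.0 dist 0.0091 n 0.8
```

```bash
python3 -m creep '[{"delta_pos":[-0.0010,0.0093,-0.0007],"yaw":5,"grip":-0.4},{"delta_pos":[0,0.0093,0.0007],"yaw":9,"grip":-0.4},{"delta_pos":[0,0.0093,0.0007],"yaw":9,"grip":-0.4},{"delta_pos":[0,0.0093,0.0007],"yaw":9,"grip":-0.4}]';python3 -c "
from h import *
arc('R')"
```

```text
time_s: 11.38
ee_pos: [0.5763, -0.265, 0.1219]
orientation: [0.642, -0.287, -0.634, -0.322]
contact_force: [1.3, 2.2, 0.7]
opening: 0.0257
t 11.375 p [ 0.5763 -0.265   0.1219] jaw deg -141.11 toolx [ 0.032  0.04  -0.999] F [1.3 2.2 0.7] open 0.0257 q [-0.32  0.98  1.1   1.81 -1.07  1.07 -1.24]
r 0.05680924845981956 jig ang -53.03719797987097
d [-0.0015  0.0089 -0.0014] yaw 2.75 dist 0.0091 n 0.3
d [-0.0004  0.0091  0.0007] yaw 9.0 dist 0.0091 n 0.8
d [-0.0004  0.0091  0.0007] yaw 9.0 dist 0.0091 n 0.8
d [-0.0004  0.0091  0.0007] yaw 9.0 dist 0.0091 n 0.8
d [-0.0004  0.0091  0.0007] yaw 9.0 dist 0.0091 n 0.8
```

```bash
python3 -m creep '[{"delta_pos":[-0.001,0.0093,-0.0014],"yaw":3,"grip":-0.4},{"delta_pos":[0,0.0093,0.0007],"yaw":9,"grip":-0.4},{"delta_pos":[0,0.0093,0.0007],"yaw":9,"grip":-0.4},{"delta_pos":[0,0.0093,0.0007],"yaw":9,"grip":-0.4}]';python3 -c "
from h import *
arc('R',2)"
```

```text
time_s: 11.88
ee_pos: [0.547, -0.2815, 0.1224]
orientation: [0.536, -0.441, -0.535, -0.482]
contact_force: [2.4, 1.6, 0.1]
opening: 0.0255
t 11.875 p [ 0.547  -0.2815  0.1224] jaw deg -171.6 toolx [ 0.038  0.043 -0.998] F [2.4 1.6 0.1] open 0.0255 q [-0.33  1.02  1.18  1.86 -1.15  1.12 -1.66]
r 0.05752575837389314 jig ang -86.82310040866389
d [-0.001   0.009  -0.0002] yaw 6.05 dist 0.0091 n 0.6
d [-0.0004  0.0091  0.0007] yaw 9.0 dist 0.0091 n 0.8
```

```bash
python3 -m creep '[{"delta_pos":[0,0.006,0],"yaw":0,"grip":-0.4},{"delta_pos":[0,0.004,0],"yaw":0,"grip":-0.4}]';python3 -m creep '[{"delta_pos":[0,0.004,0],"yaw":0,"grip":-0.4}]';python3 -c "
from h import *
arc('R',1)"
```

```text
time_s: 12.12
ee_pos: [0.5376, -0.2842, 0.1225]
orientation: [0.538, -0.44, -0.535, -0.48]
contact_force: [6.2, -1.1, -0.4]
opening: 0.0255
time_s: 12.25
ee_pos: [0.5368, -0.2843, 0.1226]
orientation: [0.541, -0.438, -0.534, -0.481]
contact_force: [16.2, -0.7, -6.0]
opening: 0.0259
t 12.25 p [ 0.5368 -0.2843  0.1226] jaw deg -171.07 toolx [ 0.047  0.039 -0.998] F [16.2 -0.7 -6. ] open 0.0259 q [-0.32  1.01  1.18  1.89 -1.15  1.11 -1.63]
r 0.05944652087126566 jig ang -96.6307283166783
d [-0.0007  0.0087  0.0033] yaw 16.39 dist 0.0093 n 1.5
```

```bash
python3 -m creep '[{"delta_pos":[0,-0.005,0],"yaw":0,"grip":-0.4},{"delta_pos":[0,0,0],"yaw":0,"grip":0.0},{"delta_pos":[-0.03,0,0],"yaw":0,"grip":0.0},{"delta_pos":[-0.05,0,0],"yaw":0,"grip":0.0},{"delta_pos":[-0.05,0,0],"yaw":0,"grip":0.0}]'
python3 - <<'E'
from h import *
from station import get_image
show()
rows([tgt("L",33.8,.25)])
for n,(x0,y0) in (("scene",(215,150)),):
    a=get_image(n)[y0:y0+70,x0:x0+160,::-1]; cv2.imwrite(f"pics/{n}8.png",cv2.resize(a,None,fx=5,fy=5,interpolation=cv2.INTER_CUBIC))
E
```

```text
time_s: 12.88
ee_pos: [0.5314, -0.2876, 0.2511]
orientation: [-0.537, 0.438, 0.54, 0.478]
contact_force: [0.9, 0.2, 0.3]
opening: 0.0429
t 12.875 p [ 0.5314 -0.2876  0.2511] jaw deg -170.78 toolx [ 0.033  0.045 -0.998] F [0.9 0.2 0.3] open 0.0429 q [-0.39  0.87  1.35  1.82 -0.96  1.27 -1.73]
d [ 0.0201 -0.07    0.411 ] yaw 57.25 dist 0.4174 n 6.7
```

View pics/scene8.png

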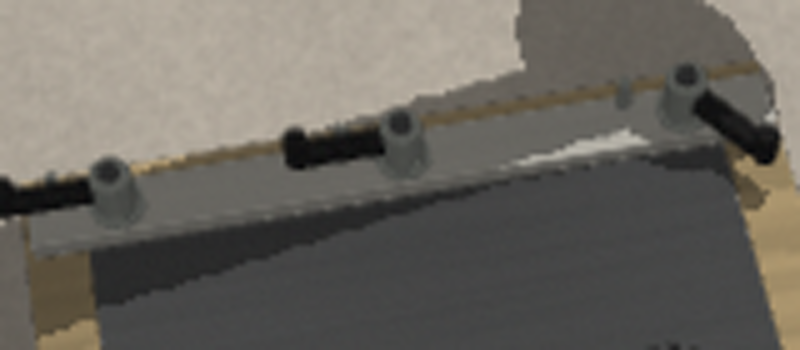

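The right lever lies along the bar against its pin and the middle one is still home. Now to the left bolt.

```bash
python3 -m creep '[{"delta_pos":[0.002,-0.01,0.0585],"yaw":0,"grip":0},{"delta_pos":[0.002,-0.01,0.0585],"yaw":0,"grip":0},{"delta_pos":[0.002,-0.01,0.0585],"yaw":0,"grip":0},{"delta_pos":[0.002,-0.01,0.0585],"yaw":0,"grip":0},{"delta_pos":[0.002,-0.01,0.0585],"yaw":0,"grip":0}]';  python3 -m creep '[{"delta_pos":[0.002,-0.01,0.0585],"yaw":0,"grip":0},{"delta_pos":[0,0,0],"yaw":-10.5,"grip":0},{"delta_pos":[0,0,0],"yaw":-10.5,"grip":0},{"delta_pos":[0,0,0],"yaw":-10.5,"grip":0},{"delta_pos":[0,0,0],"yaw":-10.5,"grip":0}]'; python3 -c "
from h import *
show();rows([tgt('L',33.8,.25)])"
```

```text
time_s: 13.55
ee_pos: [0.5316, 0.0057, 0.2605]
orientation: [0.538, -0.442, -0.533, -0.481]
contact_force: [1.3, -0.2, -0.1]
opening: 0.043
time_s: 14.18
ee_pos: [0.5287, 0.0719, 0.2574]
orientation: [0.674, -0.218, -0.661, -0.247]
contact_force: [-0.1, 0.1, -0.5]
opening: 0.0427
t 14.175 p [0.5287 0.0719 0.2574] jaw deg -128.38 toolx [ 0.032  0.033 -0.999] F [-0.1  0.1 -0.5] open 0.0427 q [-1.15  0.71  1.37  2.   -0.84  1.11 -1.65]
d [ 0.0095 -0.0493  0.0318] yaw -80.35 dist 0.0594 n 7.5
```

```bash
python3 -m creep '[{"delta_pos":[0.002,-0.049,0.032],"yaw":0,"grip":0},{"delta_pos":[0,0,0],"yaw":-10.5,"grip":0},{"delta_pos":[0,0,0],"yaw":-10.5,"grip":0},{"delta_pos":[0,0,0],"yaw":-10.5,"grip":0},{"delta_pos":[0,0,0],"yaw":-10.5,"grip":0}]';  python3 -m creep '[{"delta_pos":[0,0,0],"yaw":-10.5,"grip":0},{"delta_pos":[0,0,0],"yaw":-10.5,"grip":0},{"delta_pos":[0,0,0],"yaw":-10.5,"grip":0},{"delta_pos":[0,0,0],"yaw":-5,"grip":0}]'; python3 -c "
from h import *
show();rows([tgt('L',33.8,.25),tgt('L',33.8,.16)])"
```

```text
time_s: 14.8
ee_pos: [0.531, 0.1286, 0.2556]
orientation: [0.716, 0.037, -0.697, 0.017]
contact_force: [0.8, -0.4, -0.8]
opening: 0.0425
time_s: 15.3
ee_pos: [0.528, 0.1254, 0.254]
orientation: [0.671, 0.258, -0.65, 0.246]
contact_force: [-0.1, -1.0, 0.0]
opening: 0.0426
t 15.3 p [0.528  0.1254 0.254 ] jaw deg -48.22 toolx [ 0.02   0.027 -0.999] F [-0.1 -1.   0. ] open 0.0426 q [-1.09  0.51  1.05  1.98 -0.58  0.95 -0.59]
d [ 0.0043  0.0009 -0.0091] yaw -0.19 dist 0.01 n 0.2
d [0.0899 0.0006 0.003 ] yaw -0.0 dist 0.09 n 1.4
```

```bash
python3 -m creep '[{"delta_pos":[0.05,0.001,-0.008],"yaw":0,"grip":0},{"delta_pos":[0.035,0.001,0.001],"yaw":0,"grip":0},{"delta_pos":[0,0,0],"yaw":0,"grip":0}]'
python3 - <<'E'
from h import *
from station import get_image
show()
rows([tgt("L",33.8,.16),tgt("L",33.8,.123)])
a=get_image("scene")[130:200,320:410,::-1]; cv2.imwrite(f"pics/scene9.png",cv2.resize(a,None,fx=8,fy=8,interpolation=cv2.INTER_CUBIC))
E
```

```text
time_s: 15.68
ee_pos: [0.5353, 0.1294, 0.1673]
orientation: [0.67, 0.259, -0.651, 0.246]
contact_force: [-0.3, -0.0, -0.1]
opening: 0.0426
t 15.675 p [0.5353 0.1294 0.1673] jaw deg -48.07 toolx [ 0.019  0.027 -0.999] F [-0.3 -0.  -0.1] open 0.0426 q [-0.97  0.64  0.9   2.01 -0.73  0.82 -0.48]
d [ 0.0073 -0.001  -0.0009] yaw -0.04 dist 0.0074 n 0.1
d [0.037  0.0003 0.0012] yaw -0.0 dist 0.037 n 0.6
```

View pics/scene9.png

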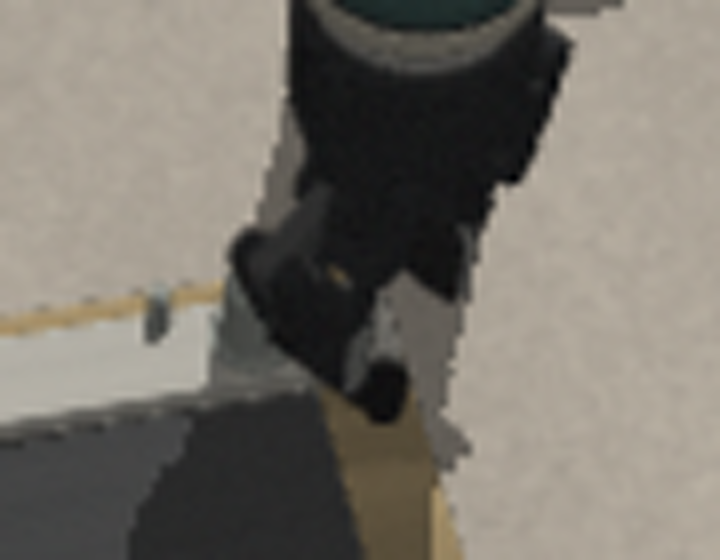

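The fingers are above the left grip, at (385,375) in the crop. Descending.

```bash
python3 -m creep '[{"delta_pos":[0.022,-0.001,0],"yaw":0,"grip":0},{"delta_pos":[0.008,0,0.0005],"yaw":0,"grip":0}]'; python3 -c "
from h import *
show();rows([tgt('L',33.8,.122)])"; python3 -m creep '[{"delta_pos":[0.006,0,0],"yaw":0,"grip":0}]'; python3 -c "
from h import *
show();rows([tgt('L',33.8,.122)])"
```

```text
time_s: 15.98
ee_pos: [0.5374, 0.1304, 0.1413]
orientation: [0.672, 0.259, -0.648, 0.247]
contact_force: [-0.6, -0.2, 0.3]
opening: 0.0427
t 15.975 p [0.5374 0.1304 0.1413] jaw deg -48.06 toolx [ 0.026  0.029 -0.999] F [-0.6 -0.2  0.3] open 0.0427 q [-0.94  0.68  0.86  2.01 -0.78  0.78 -0.44]
d [ 0.0193 -0.0018  0.0022] yaw -0.03 dist 0.0195 n 0.3
time_s: 16.1
ee_pos: [0.5383, 0.1304, 0.1363]
orientation: [0.673, 0.259, -0.647, 0.247]
contact_force: [0.3, -0.1, -0.4]
opening: 0.0427
t 16.1 p [0.5383 0.1304 0.1363] jaw deg -48.07 toolx [ 0.027  0.029 -0.999] F [ 0.3 -0.1 -0.4] open 0.0427 q [-0.93  0.68  0.85  2.01 -0.79  0.77 -0.44]
d [ 0.0142 -0.0024  0.0028] yaw -0.04 dist 0.0147 n 0.2
```

```bash
python3 -m creep '[{"delta_pos":[0.007,-0.0025,0.003],"yaw":0,"grip":0}]'; python3 -m creep '[{"delta_pos":[0.007,0,0],"yaw":0,"grip":0},{"delta_pos":[0.001,0,0],"yaw":0,"grip":-0.4},{"delta_pos":[0,0,0],"yaw":0,"grip":-0.4}]';python3 - <<'E'
from h import *
from station import get_image
arc('L')
a=get_image("scene")[130:200,320:410,::-1]; cv2.imwrite(f"pics/scene10.png",cv2.resize(a,None,fx=8,fy=8,interpolation=cv2.INTER_CUBIC))
E
```

```text
time_s: 16.23
ee_pos: [0.5351, 0.1306, 0.1298]
orientation: [0.674, 0.259, -0.647, 0.247]
contact_force: [-0.8, 0.2, 0.1]
opening: 0.043
time_s: 16.6
ee_pos: [0.5352, 0.1309, 0.1216]
orientation: [0.674, 0.259, -0.647, 0.247]
contact_force: [-0.2, -0.4, 0.5]
opening: 0.0257
t 16.6 p [0.5352 0.1309 0.1216] jaw deg -48.05 toolx [ 0.029  0.03  -0.999] F [-0.2 -0.4  0.5] open 0.0257 q [-0.91  0.7   0.82  2.02 -0.82  0.74 -0.41]
r 0.05837156625548806 jig ang 33.79325280607193
d [-0.0015  0.0091  0.001 ] yaw 8.99 dist 0.0092 n 0.8
d [-0.0001  0.0091  0.0007] yaw 9.0 dist 0.0091 n 0.8
d [-0.0001  0.0091  0.0007] yaw 9.0 dist 0.0091 n 0.8
d [-0.0001  0.0091  0.0007] yaw 9.0 dist 0.0091 n 0.8
d [-0.0001  0.0091  0.0007] yaw 9.0 dist 0.0091 n 0.8
```

View pics/scene10.png

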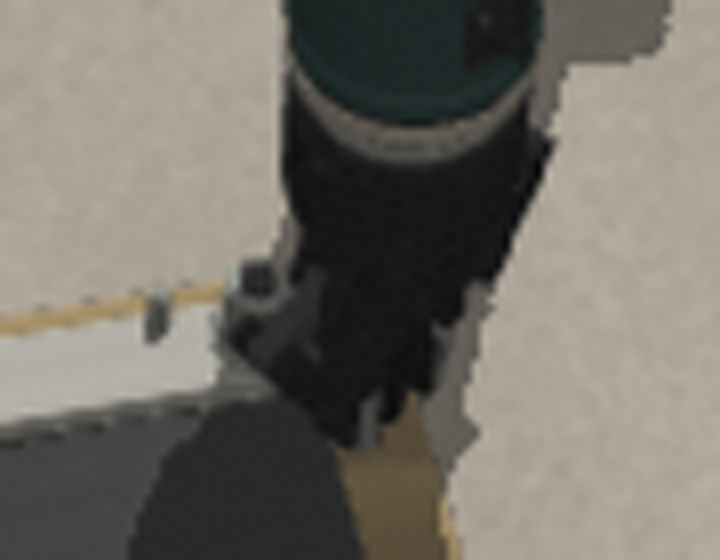

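The left grip is between the tips at about (385,395) in the crop. Arc.

```bash
python3 -m creep '[{"delta_pos":[-0.001,0.0093,0.0007],"yaw":9,"grip":-0.4},{"delta_pos":[0,0.0093,0.0007],"yaw":9,"grip":-0.4},{"delta_pos":[0,0.0093,0.0007],"yaw":9,"grip":-0.4},{"delta_pos":[0,0.0093,0.0007],"yaw":9,"grip":-0.4}]';python3 -c "
from h import *
arc('L',2)"
```

```text
time_s: 17.15
ee_pos: [0.5485, 0.1013, 0.122]
orientation: [0.715, 0.045, -0.697, 0.018]
contact_force: [-1.0, 2.3, 2.0]
opening: 0.026
t 17.15 p [0.5485 0.1013 0.122 ] jaw deg -84.88 toolx [ 0.023  0.039 -0.999] F [-1.   2.3  2. ] open 0.026 q [-0.93  0.78  0.96  2.01 -0.95  0.84 -0.9 ]
r 0.057316168066932974 jig ang 1.7738752102534112
d [-0.0013  0.009  -0.0008] yaw 4.18 dist 0.0091 n 0.4
d [-0.0004  0.0091  0.0007] yaw 9.0 dist 0.0091 n 0.8
```

```bash
python3 -m creep '[{"delta_pos":[-0.001,0.0093,-0.0008],"yaw":4,"grip":-0.4},{"delta_pos":[0,0.0093,0.0007],"yaw":9,"grip":-0.4},{"delta_pos":[0,0.0093,0.0007],"yaw":9,"grip":-0.4},{"delta_pos":[0,0.0093,0.0007],"yaw":9,"grip":-0.4}]';python3 -c "
from h import *
arc('L',2)"
```

```text
time_s: 17.65
ee_pos: [0.5448, 0.0695, 0.122]
orientation: [0.692, -0.145, -0.684, -0.181]
contact_force: [-0.3, 1.3, 2.0]
opening: 0.0254
t 17.65 p [0.5448 0.0695 0.122 ] jaw deg -116.66 toolx [ 0.023  0.048 -0.999] F [-0.3  1.3  2. ] open 0.0254 q [-0.94  0.84  1.06  2.03 -1.04  0.91 -1.31]
r 0.05687470903295517 jig ang -30.241410511887647
d [-0.0014  0.0089 -0.0011] yaw 4.42 dist 0.0091 n 0.4
d [-0.0005  0.0091  0.0007] yaw 9.0 dist 0.0091 n 0.8
```

```bash
python3 -m creep '[{"delta_pos":[-0.001,0.0093,-0.0008],"yaw":4,"grip":-0.4},{"delta_pos":[0,0.0093,0.0005],"yaw":9,"grip":-0.4},{"delta_pos":[0,0.0093,0.0005],"yaw":9,"grip":-0.4},{"delta_pos":[0,0.0093,0.0005],"yaw":9,"grip":-0.4}]';python3 -c "
from h import *
arc('L',2)"
```

```text
time_s: 18.15
ee_pos: [0.525, 0.0445, 0.1224]
orientation: [-0.616, 0.323, 0.618, 0.367]
contact_force: [1.1, 2.5, 1.1]
opening: 0.0257
t 18.15 p [0.525  0.0445 0.1224] jaw deg -148.48 toolx [ 0.028  0.056 -0.998] F [1.1 2.5 1.1] open 0.0257 q [-0.96  0.88  1.16  2.09 -1.13  0.97 -1.74]
r 0.0565478845643607 jig ang -62.24609583562634
d [-0.0011  0.0089 -0.0014] yaw 4.6 dist 0.0091 n 0.4
d [-0.0005  0.0091  0.0007] yaw 9.0 dist 0.0091 n 0.8
```

```bash
python3 -m creep '[{"delta_pos":[-0.001,0.0093,-0.001],"yaw":4,"grip":-0.4},{"delta_pos":[0,0.0093,0],"yaw":8,"grip":-0.4},{"delta_pos":[0,0.0093,0],"yaw":8,"grip":-0.4}]';python3 -c "
from h import *
arc('L',2)"
```

```text
time_s: 18.52
ee_pos: [0.5032, 0.0338, 0.1231]
orientation: [-0.541, 0.425, 0.55, 0.473]
contact_force: [1.7, 2.9, 0.6]
opening: 0.0256
t 18.525 p [0.5032 0.0338 0.1231] jaw deg -169.01 toolx [ 0.033  0.061 -0.998] F [1.7 2.9 0.6] open 0.0256 q [-0.98  0.9   1.21  2.15 -1.18  1.   -2.02]
r 0.057417297372738284 jig ang -86.43887874356672
d [-0.0003  0.0091  0.    ] yaw 8.26 dist 0.0091 n 0.8
d [-0.0004  0.0091  0.0007] yaw 9.0 dist 0.0091 n 0.8
```

```bash
python3 -m creep '[{"delta_pos":[0,0.006,0],"yaw":0,"grip":-0.4},{"delta_pos":[0,0.004,0],"yaw":0,"grip":-0.4}]';python3 -m creep '[{"delta_pos":[0,0.004,0],"yaw":0,"grip":-0.4}]';python3 -c "
from h import *
arc('L',1)"
```

```text
time_s: 18.77
ee_pos: [0.4947, 0.0314, 0.1234]
orientation: [-0.543, 0.424, 0.549, 0.473]
contact_force: [3.3, -0.3, -1.9]
opening: 0.0258
time_s: 18.9
ee_pos: [0.4929, 0.0311, 0.1237]
orientation: [-0.545, 0.422, 0.548, 0.473]
contact_force: [14.0, 2.4, -9.0]
opening: 0.0258
t 18.9 p [0.4929 0.0311 0.1237] jaw deg -168.72 toolx [ 0.043  0.059 -0.997] F [14.   2.4 -9. ] open 0.0258 q [-0.99  0.89  1.22  2.18 -1.19  0.98 -1.99]
r 0.059157969512091554 jig ang -96.22278798450888
d [0.0004 0.0087 0.0033] yaw 18.34 dist 0.0093 n 1.7
```

The left bolt is at its stop. Release, lift and check.

```bash
python3 -m creep '[{"delta_pos":[0,0.003,0],"yaw":0,"grip":-0.4},{"delta_pos":[0,-0.006,0],"yaw":0,"grip":-0.4},{"delta_pos":[0,0,0],"yaw":0,"grip":0.0},{"delta_pos":[-0.03,0,0],"yaw":0,"grip":0.0},{"delta_pos":[-0.05,0,0],"yaw":0,"grip":0.0}]'; python3 -m creep '[{"delta_pos":[-0.04,0,0],"yaw":0,"grip":0.0},{"delta_pos":[0,0,0],"yaw":0,"grip":0.0}]'
python3 - <<'E'
from h import *
from station import get_image
show()
im=get_image("scene")[:,:,::-1]; cv2.imwrite("pics/scene11f.png",im)
cv2.imwrite("pics/scene11.png",cv2.resize(im[150:260,205:365],None,fx=5,fy=5,interpolation=cv2.INTER_CUBIC))
E
```

```text
time_s: 19.52
ee_pos: [0.4913, 0.0278, 0.2026]
orientation: [-0.545, 0.422, 0.551, 0.471]
contact_force: [1.1, 0.6, 0.8]
opening: 0.0428
time_s: 19.77
ee_pos: [0.4892, 0.0246, 0.2455]
orientation: [-0.545, 0.421, 0.551, 0.471]
contact_force: [-0.2, 0.9, -0.2]
opening: 0.0426
t 19.775 p [0.4892 0.0246 0.2455] jaw deg -168.38 toolx [ 0.038  0.06  -0.997] F [-0.2  0.9 -0.2] open 0.0426 q [-1.14  0.74  1.48  2.12 -0.92  1.13 -2.14]
```

View pics/scene11.png

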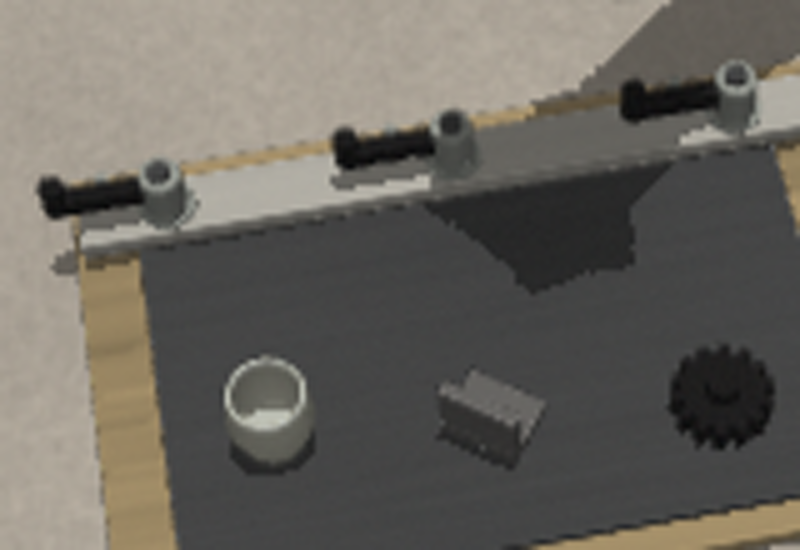

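All three levers lie parallel along the bar. Grips in the crop are at (50,185), (345,135) and (632,88), and pot, bracket and gear are standing. Numeric check next.

Run:
```python
from h import *
f=lambda p,z: ray("scene",(p[0]/5+205,p[1]/5+150),z)[:2]
for n,h,g in (("R",(162,170),(48,184)),("M",(455,120),(343,135)),("L",(738,72),(632,87))):
    d=f(g,.07)-f(h,.064); a=np.arctan2(d[1],d[0])-YAW; print(n,np.hypot(*d).round(4),"q",(1.047-a).round(3))
a=cv2.imread("pics/scene0.png",0).astype(np.float32); b=cv2.imread("pics/scene11f.png",0).astype(np.float32)
for n,(x,y) in (("pot",(258,232)),("br",(303,233)),("gear",(349,229))):
    s=np.s_[y-16:y+16,x-16:x+16]; print(n,"px shift",cv2.phaseCorrelate(a[s].copy(),b[s].copy(),cv2.createHanningWindow((32,32),cv2.CV_32F)),"absdiff",np.abs(a[s]-b[s]).mean())
```

```text
R 0.0607 q 2.607
M 0.0617 q 2.594
L 0.0604 q 2.583
pot px shift ((0.011648919454735562, 0.010506471459565958), 0.9987651717383415) absdiff 1.90625
br px shift ((0.042120705267377545, -0.06442711174585725), 0.9808798409067094) absdiff 1.6777344
gear px shift ((0.049037205634068215, -0.12044785358261478), 0.9322997378185391) absdiff 1.5878906
```

All three read home (q ≈ 2.58–2.61, above 2.49), the prints haven't moved, and the gripper is clear. Handing in.

```bash
python3 -c "
from station import workorder
print(workorder.sign_off())"
```

```text
the job is handed in; nothing more can be done
None
```

I turned the middle bolt home first, then the right, then the left, and handed the job in at about 20 s of the 64 s allowed. Each lever was caged loosely between the fingers and swung round until it pressed on its stop pin at 14–16 N.

**Last checks, from the final scene picture:**
- **Bolts:** they read about 2.59 (middle), 2.61 (right) and 2.58 rad (left), all above the 2.49 needed. These angles come from the scene camera only.
- **Printed parts:** pot, bracket and gear had moved by 0.13 pixel or less since the start, well within the 20 mm limit.
- **Gripper:** it was lifted clear, with only noise-level force readings.

**What went wrong:** on the first descent at the middle bolt a fingertip pressed on top of the grip, at about 42 N vertical wrist force. I backed off, opened the fingers wider and re-centred, and the lever stayed in place. The contact was on a finger, so I don't expect it to count against the 40 N limit on the arm and gripper body. The sign-off reports no verdict, so I couldn't confirm that.

The tool also picked up a tilt of about 4° along the way, which I allowed for in the later moves.

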